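Clear the gate's path, unlatch the solids pen and hold its gate wide

ROBOT

A 7-joint arm with a two-finger parallel gripper is mounted at the origin on the work surface. World frame = base frame: x ahead of the robot, y to its left, z up, the work surface at z = 0. Lengths are in m, angles in rad, forces in N, time in s.
With the tool pointing down it reaches from about 0.4 to 0.85 m from the base axis. Payload 10.4 kg.
Tool frame: the origin (TCP) lies between the finger pads; the fingertips stand 22 mm ahead of it and the grasp point (between the pads) lies 3 mm ahead of it; z points along the fingers, y is the line along which they close (so a half turn about z gives the same grasp; the last joint's range is limited). The gripper opens to 85 mm and grips with 20 to 120 N. Pads are 22 mm wide; open, the fingers measure 114 mm over their backs; the gripper's body (76 mm by 85 mm) begins 54 mm behind the grasp point. The pads swing forward as they close: fully open they stand 13 mm farther back than shut.
Start: joints at [1.31, 0.332, -0.065, 1.46, 0.022, 1.35, -0.088], TCP at [0.147, -0.607, 0.253] pointing down, gripper open.
Joint ranges: [-2.6, 2.6], [-0.5, 2.12], [-1.47, 1.34], [0.16, 2.42], [-1.27, 4.41], [0.06, 2.06], [-2.6, 2.6]. Speed limits (rad/s): [2.22, 2.22, 2.79, 2.79, 3.14, 3.14, 3.14].

INTERFACE

Orientations are given as a unit quaternion [x, y, z, w].
In Python, from workcell import manip, camera, ticket, boxes_of, outline_of gives the robot as it stands.
- The arm moves only by the tool carry_out, never from a script. Its argument "deltas" is a list of rows, each a list of 5 numbers: the shift along the tool's x, y, z as a fraction of full scale, then the turn about the tool's z as a fraction of full scale, then the opening, from -1 (shut) to 1 (fully open), so that 0 is half open. In form: [[tx, ty, tz, spin, gripper], ...]. A call has 1 to 20 rows; each row is the pose to reach, as a shift and turn from the pose commanded when the call began, along the tool's axes at that moment; what a row does not reach only later rows make up. Full scale, the value 1, is 150 mm for a shift and 30 degrees for a turn. A row lasts 1/8 s, in which the tool goes at most 62.5 mm and 10.7 degrees, less where a joint would pass 70% of its speed; a pose out of reach is approached as far as the arm can. A call with a number of a shift or a turn outside -1 to 1 is refused whole. A call with a gripper value outside its range is refused whole. The fingers move at their own pace and stop on an object; "force" is the grip in N (left out, the last holds). Time passes only in rows, so rows that repeat a pose let the fingers close. It gives the time, the measured TCP pose, the force, the opening and the grip force at its end, in the units of the state.
- manip.get_obs(): the state, without advancing time (a new reading comes with each control period).
- camera(name): name is "side" or "top" or "wrist"; returns a dict with "img" (400x640x3 uint8, red, green, blue), "depth" (400x640 float32, m along the optical axis (not along the pixel's ray), 0 where there is no reading), "vertical_fov" (degrees; the focal length in pixels is half the picture's height over the tangent of half this angle, whatever the lens; pixels are square), "cx", "cy" (the principal point, pixels), "R" (3x3) and "t" (3): a world point X has camera coordinates R X + t. Camera axes: x right, y down, z forward; pixel columns grow to the right and rows downward; lengths in m; the calibration is good to about 2 mm. A picture is of the moment at which its call begins.
- ticket.hand_in(): hands the job in; it is judged then, once.
Trained networks look in a picture, given as the dict that the camera call returned (one of the last four; its "shot" number tells which), for a name from the list of things; names that differ only in an ending like _2 or _b are one class to them, and where a whole thing is asked for, a point or a joint stands for the part that bears it (a point fixed in the world has none). Each returns a list of dicts, best first, with "conf" (0 to 1); they miss things now and then, are a little off and sometimes report something else, mostly with a low value. They report only what shows in the picture. A call takes as long as a camera call. They do not tell look-alikes from the thing itself.
- boxes_of(query, picture): "position" ([x, y, z] in m, in world coordinates, good to about 4 mm: the middle of the surface that is visible of it).
- outline_of(query, picture): "region" (400x640 bool, what is visible of it).
The state is a dict: "clock": time; "joint_pos": joint angles; "joint_velocities": joint speeds; "tau": joint torques, N m; "position": TCP position; "ee_rot": TCP orientation; "ft_force": force on the tool from outside, world axes, zero at the start; "torque": the same for the moment, N m; "grip_width": opening from 0.0 (shut) to 1.0 (fully open); "grasp_force": force on a finger pad.
Only numpy, scipy, OpenCV 4.12 (cv2) and the standard library are available. Lean on these libraries where they do the work, as an engineer would, in place of code of your own. Each camera call takes 0.05 s, during which the arm holds its last target. There are 200 camera calls.

TASK

Two green slats lie in the way of the gate of the pen with the blue solids: first lay them, crosswise over the pair already on the white tray and spaced like that pair, as the next layer of the tower, and let them go. Then squeeze the red catch fully together (it stays in), and only then squeeze the yellow handle on the gate and, keeping it squeezed, swing the gate out past the click of its detent to nearly a right angle. Finish while still squeezing the handle and holding the gate wide and still, with the tower standing and the solids, crockery and first layer left as they were.

Things in the scene. Friction and masses are not known exactly. Their poses are not given: they have to be found in the camera images.
- store: Fixed open-topped wooden pen of blue solids, 294 wide, 195 deep, walls 110 high, nothing on it above 155. Origin: on the table, in the front plane (boards 14 thick), midway along the gate. x points into the pen (the front faces -x), y to the left seen from the front. The gate fills y=-80 to 80, a fixed board with the red catch y=-178 to -86.
- catch_grip (a point): Midway between the catch's two red jaws, 138 above the table, at (-19,-132,138) in the store frame; axes as store. Jaws stand in a row along y before the fixed board: each 12 thick (y), 20 wide (x), top at 155, free to grasp above 112, outer faces 56 apart latched, 38 squeezed. Pinch from above along y. Geared (move equally), stiff (about 4 N in all), stay where left.
- catch (a joint): Travel of each red jaw: 0 latched, 0.009 m fully squeezed. The bolt before the gate's end is clear from 0.006.
- catch_jaw: The red jaw farther from the gate (its given position is a point at table level under the middle of the two jaws, moving along with the jaw).
- handle_grip (a point): Midway between the two yellow jaws of the gate's squeeze handle, 138 above the table; swings with the gate (axes as store when shut). 100 from the hinge along the gate (its -y) and 19 in front of it (-x). Jaws sized and geared like the catch's, in a row along the gate, but sprung: about 5 N at first, 9.5 N squeezed in all; they spring back when let go.
- handle (a joint): Travel of each yellow jaw: 0 let go, 0.009 m fully squeezed. The bolt at the gate's free end is clear from 0.006, so keep it squeezed while the gate leaves its place.
- handle_jaw: The yellow jaw nearer the hinge (its given position is a point at table level under the middle of the two jaws, moving along with the jaw).
- gate_hinge (a point): The gate's upright hinge axis, at (0,80,55) in the store frame; axes as store.
- gate (a joint): Gate angle: 0 shut, grows as the free end swings out to the store's -x (clockwise from above), stop at 1.75 rad. Gate 160 long, 14 thick, 6 to 110 above the table. A spring pulls it shut (0.06 N m shut, 0.3 at 1.3 rad); a sprung-ball detent resists with 0.2 N m more from 0.6 to 0.9 rad, then gives way, passed by 1.2. It never stays wide by itself.
- tray: Fixed white square board, 160 x 160, 8 thick. Origin: centre of its underside. On it lies the tower's first layer, slats base_a and base_b, long way along the tray's y, centred near x=-40 and 40, tops 26 above the table. The next layer's slats lie along the tray's x, at about y=-40 and 40, centres 35 above the table.
- slat_a_mid (a point): Centre of loose green slat A, 140 long (its x) x 25 wide (y) x 18 thick (z), about 45 g. It starts flat on the table in front of the gate, in the way of its swing, 9 above the table.
- slat_b_mid (a point): Centre of loose green slat B, same size, also in front of the gate.
- base_a_mid (a point): Centre of green slat base_a of the first layer, same size, loose on the tray (x along its length).
- base_b_mid (a point): Centre of green slat base_b of the first layer, loose on the tray (x along its length).
- blue_cylinder: Bystander standing loose in the pen: blue cylinder, 44 diameter, 75 high. Origin: centre of its underside.
- blue_cube: Bystander standing loose in the pen: blue cube, 45. Origin: centre of its underside.
- blue_cone: Bystander standing loose in the pen: blue cone, 52 diameter, 75 high. Origin: centre of its underside.
- jug: Bystander standing loose on the table: white ceramic handled jug, 72 diameter, 110 high. Origin: centre of its underside.
- dish: Bystander standing loose on the table: white dish of three round bowls in a row, 240 x 80, 35 high. Origin: centre of its underside.
- cup: Bystander standing loose on the table: terracotta-coloured cup, 64 diameter, 70 high. Origin: centre of its underside.
Things that resemble listed ones, but are neither listed nor needed, are in the scene too. What is shaped like the part that bears slat_a_mid but pink is not meant. Leave any purple look-alike of the part that bears slat_b_mid alone.

How it is judged:
By the outcome, as a careful person would: the job done as asked, in the order asked, and still so for the second after the job is handed in, while the arm keeps its last pose, push and grip.
It also fails if it takes over 72 s, if anything falls off the work surface, if the arm or the gripper's body presses on something with over 40 N, if the wrist force passes 120 N, or if a joint passes its speed limit or range.

## Working session

There is one attempt and no reset: what is moved stays moved. The work goes in short steps, Python scripts to look and compute and a tool call to move; the robot and the scene stay as the last step left them, time stands still between calls to the robot, and variables do not carry over. Pictures are saved under pics/ and viewed, at most 10 in all, crops included, and the job is handed in when it is done.

Besides the shell and the picture viewer there is one more tool, called after "Request:" as a command line: name --pt "numbers of a row" for each row, then --argument value for the rest. carry_out: Moves the arm, as the interface text tells. Its arguments: {"type":"object","properties":{"deltas":{"type":"array","items":{"type":"array","items":{"type":"number"}}},"force":{"type":"number"}},"required":["deltas"]}

```bash
mkdir -p pics; ls; cat > h.py <<'E'
import numpy as np, cv2
from workcell import manip, camera, ticket, boxes_of, outline_of
from scipy.spatial.transform import Rotation as Rot
def cloud(p):
    h,w=p["depth"].shape; f=h/2/np.tan(np.radians(p["vertical_fov"])/2)
    v,u=np.mgrid[:h,:w]; d=p["depth"]
    c=np.stack([(u-p["cx"])/f*d,(v-p["cy"])/f*d,d],-1)
    X=(c-p["t"])@p["R"]; X[d==0]=np.nan
    return X
def proj(p,X):
    h=p["depth"].shape[0]; f=h/2/np.tan(np.radians(p["vertical_fov"])/2)
    c=p["R"]@np.asarray(X)+p["t"]; return c[0]/c[2]*f+p["cx"],c[1]/c[2]*f+p["cy"]
def save(p,n,crop=None,s=1):
    i=p["img"][:,:,::-1]
    if crop: i=i[crop[1]:crop[3],crop[0]:crop[2]]
    cv2.imwrite(f"pics/{n}.png",cv2.resize(i,None,fx=s,fy=s,interpolation=cv2.INTER_CUBIC))
E
python3 - <<'E'
from h import *
o=manip.get_obs(); print({k:np.round(v,3) for k,v in o.items()})
P={}
for n in("top","side"):
    p=camera(n); save(p,n,s=1.25)
    for q in ["store","catch_jaw","handle_jaw","gate","tray","slat_a_mid","jug","dish","cup"]:
        for b in boxes_of(q,p)[:8]: print(n,q,np.round(b["position"],3),round(b["conf"],2),np.round(proj(p,b["position"])))
E
```

```text
pics
{'clock': np.float64(0.0), 'joint_pos': array([ 1.31 ,  0.333, -0.065,  1.461,  0.022,  1.35 , -0.088]), 'joint_velocities': array([ 0.001, -0.   , -0.001, -0.   , -0.001, -0.002, -0.001]), 'tau': array([ 0.0000e+00, -6.2545e+01,  4.9000e-02, -3.9162e+01,  1.6000e-02,
        1.0000e-02,  0.0000e+00]), 'position': array([ 0.147, -0.607,  0.253]), 'ee_rot': array([ 0.993,  0.119, -0.   , -0.001]), 'ft_force': array([ 0.251, -0.425,  0.027]), 'torque': array([ 0.015,  0.011, -0.004]), 'grasp_force': np.float64(0.0), 'grip_width': np.float64(1.001)}
top store [ 0.67  -0.202  0.032] 0.73 [378. 140.]
top catch_jaw [ 0.519 -0.299  0.135] 0.59 [417. 178.]
top gate [ 0.56  -0.133  0.11 ] 0.62 [359. 167.]
top gate [ 0.471 -0.104  0.019] 0.55 [348. 202.]
top tray [0.568 0.263 0.006] 0.8 [232. 173.]
top slat_a_mid [ 0.189 -0.299  0.014] 0.82 [413. 294.]
top slat_a_mid [ 0.444 -0.19   0.017] 0.74 [375. 211.]
top slat_a_mid [0.293 0.217 0.017] 0.74 [243. 258.]
top slat_a_mid [ 0.404 -0.427  0.019] 0.49 [452. 224.]
top jug [ 0.668 -0.205  0.031] 0.59 [379. 141.]
top jug [0.453 0.464 0.058] 0.58 [162. 204.]
top dish [ 0.404 -0.427  0.019] 0.57 [452. 224.]
top cup [0.368 0.033 0.019] 0.63 [304. 234.]
side store [ 0.648 -0.163  0.068] 0.81 [281. 164.]
side catch_jaw [ 0.522 -0.303  0.113] 0.61 [333. 139.]
side gate [ 0.557 -0.144  0.093] 0.83 [305. 166.]
side tray [0.566 0.281 0.005] 0.7 [240. 278.]
side slat_a_mid [0.3   0.23  0.016] 0.95 [348. 289.]
side slat_a_mid [ 0.181 -0.284  0.016] 0.82 [431. 187.]
side slat_a_mid [ 0.443 -0.179  0.016] 0.66 [343. 188.]
side slat_a_mid [0.562 0.287 0.007] 0.3 [241. 279.]
side jug [0.44  0.477 0.078] 0.76 [246. 334.]
side jug [ 0.396 -0.437  0.025] 0.29 [378. 150.]
side dish [ 0.395 -0.437  0.028] 0.63 [378. 149.]
side dish [ 0.645 -0.161  0.07 ] 0.48 [282. 164.]
side cup [0.36  0.045 0.049] 0.57 [347. 227.]
side cup [ 0.442 -0.179  0.017] 0.17 [343. 188.]
```

View pics/top.png

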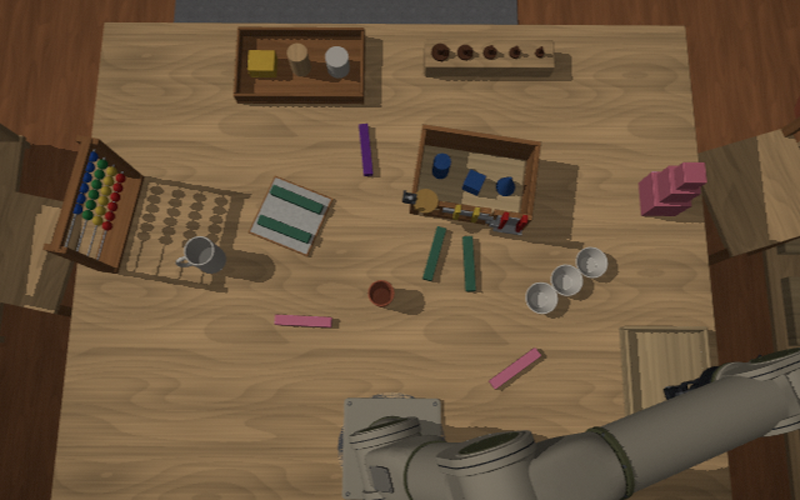

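View pics/side.png

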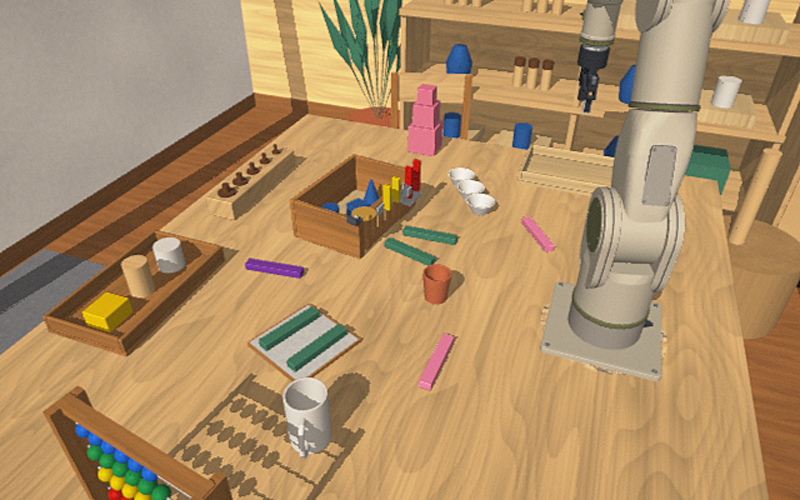

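The top view (800 px wide) shows two green slats in front of the gate at (435,253) and (469,264). These match the description. The pink bars at (303,321) and (516,368) and the purple one at (366,150) are look-alikes. The green base pair is on the tray at (297,199) and (286,230). The yellow jaws are at (457,211) and (476,214), and the red ones at (505,222) and (524,222).

```bash
python3 - <<'E'
from h import *
for n in("top","side"):
    p=camera(n); X=cloud(p); hsv=cv2.cvtColor(p["img"],cv2.COLOR_RGB2HSV).astype(int)
    if n=="top": save(p,"crop",(190,80,480,260),2.7)
    H,S,V=hsv[...,0],hsv[...,1],hsv[...,2]
    def comps(m,name,amin=15):
        k,l=cv2.connectedComponents(m.astype(np.uint8))
        for i in range(1,k):
            s=(l==i)&np.isfinite(X[...,0]); 
            if s.sum()<amin: continue
            Q=X[s]; 
            if Q[:,0].mean()<0.25 or abs(Q[:,1].mean())>.5: continue
            z=Q[:,2]; zt=np.percentile(z,90); T=Q[z>zt-.006]
            r=cv2.minAreaRect((T[:,:2]*1000).astype(np.float32))
            v,u=np.argwhere(s).mean(0)
            print(n,name,s.sum(),"uv",round(u),round(v),"ztop",round(zt,3),"rect",np.round(r[0],1),np.round(r[1],1),round(r[2],1),"mean",np.round(T.mean(0),4))
    comps((H>65)&(H<95)&(S>90)&(V>25),"green",40)
    up=X[...,2]>.115
    comps((H>20)&(H<34)&(S>150)&(V>90)&up,"yellow",4)
    comps(((H<6)|(H>174))&(S>170)&(V>80)&up,"red",4)
    comps((S<50)&(V>120)&(X[...,2]<.015)&(X[...,2]>.002)&(X[...,1]>.1)&(X[...,1]<.4)&(X[...,0]>.4),"tray",200)
    w=(X[...,2]>.1)&(X[...,2]<.118)&(X[...,0]>.45)&(X[...,1]<.02)&(X[...,1]>-.4)
    comps(w,"walls",40)
E
```

```text
top green 314 uv 237 159 ztop 0.03 rect [607.  248.1] [133.2  23.8] 67.5 mean [0.6073 0.2484 0.0278]
top green 314 uv 227 183 ztop 0.031 rect [529.1 275.8] [134.6  24.1] 68.7 mean [0.5302 0.2777 0.0279]
top green 266 uv 347 203 ztop 0.023 rect [ 469.9 -102.6] [ 19.1 137.3] 74.3 mean [ 0.4699 -0.1028  0.0198]
top green 296 uv 375 211 ztop 0.022 rect [ 444.9 -188.6] [137.9  21.8] 2.5 mean [ 0.4417 -0.189   0.0196]
top yellow 27 uv 366 167 ztop 0.157 rect [ 548.1 -148.6] [10.6 17. ] 75.3 mean [ 0.548  -0.149   0.1548]
top yellow 27 uv 381 169 ztop 0.157 rect [ 541.4 -192.8] [11.8 18.3] 87.9 mean [ 0.5418 -0.1922  0.1544]
top red 30 uv 404 173 ztop 0.157 rect [ 531.2 -257.7] [ 9.3 18.7] 68.0 mean [ 0.5312 -0.2583  0.1554]
top red 30 uv 419 175 ztop 0.157 rect [ 524.7 -302.1] [11.4 17.3] 83.6 mean [ 0.5239 -0.3026  0.1551]
top tray 225 uv 241 153 ztop 0.012 rect [633.5 237.7] [151.5  18.2] 68.1 mean [0.6343 0.2383 0.0096]
top tray 710 uv 232 171 ztop 0.012 rect [571.1 262.8] [154.4  57.7] 68.0 mean [0.5721 0.2627 0.0098]
top tray 312 uv 224 190 ztop 0.013 rect [508.6 287.6] [154.4  26.7] 
[... 699 characters left out ...]
0.028 rect [605.9 249.8] [137.3  27.1] 67.5 mean [0.6056 0.2528 0.0256]
side green 546 uv 253 278 ztop 0.027 rect [527.3 278.8] [137.2  26.3] 68.5 mean [0.528  0.2813 0.0255]
side yellow 160 uv 313 151 ztop 0.154 rect [ 542.7 -169.9] [53.7 18.4] 84.6 mean [ 0.5412 -0.1685  0.1531]
side red 140 uv 329 136 ztop 0.153 rect [ 524.5 -279.4] [56.4 20. ] 77.7 mean [ 0.5261 -0.2756  0.152 ]
side tray 1468 uv 243 276 ztop 0.01 rect [568.  262.6] [156.9 159.1] 68.2 mean [0.5615 0.2731 0.0079]
side walls 923 uv 278 154 ztop 0.113 rect [ 643.4 -189.9] [314.5 226.4] 81.2 mean [ 0.6475 -0.1472  0.1106]
side walls 74 uv 325 147 ztop 0.115 rect [ 535.2 -265.6] [29.3 33.8] 19.7 mean [ 0.5337 -0.2588  0.1125]
```

View pics/crop.png

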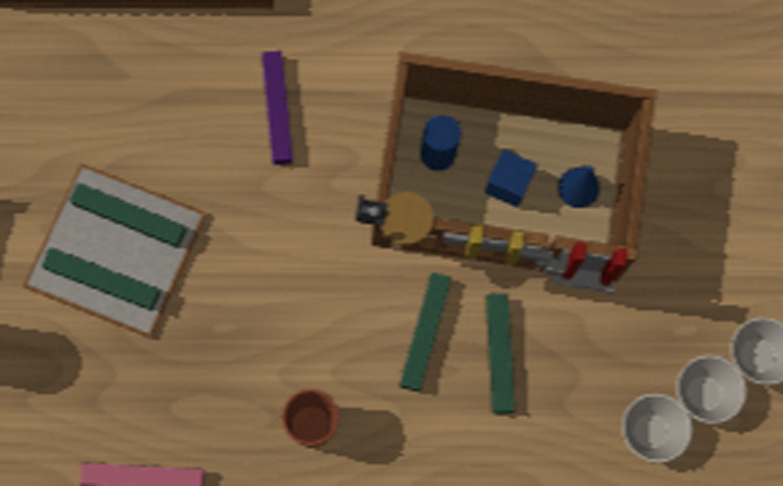

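The crop confirms the two dark green slats at crop (427,330) and (502,352) in front of the gate. The pink and purple bars are clearly different. Next I plan the approach, using the half-turned tool yaw so that joint 7 also has range for the gate swing.

```bash
cat >> h.py <<'E'
def pose():
    o=manip.get_obs(); R=Rot.from_quat(o["ee_rot"]).as_matrix()
    return np.r_[o["position"],np.degrees(np.arctan2(R[1,0],R[0,0]))]
def plan(pts,start=None):
    """rows (tool axes, full-scale units), each relative to the previous waypoint"""
    c=np.array(pose() if start is None else start,float); print("from",np.round(c,4))
    for t in pts:
        t=np.array(t,float); d=t-c; d[3]=(d[3]+180)%360-180 if abs(d[3])>181 else d[3]
        tot=d.copy(); 
        n=1
        while True:
            ok=True; q=c.copy(); L=[]
            for i in range(n):
                a=np.radians(q[3]); s=tot[:3]/n
                r=np.array([np.cos(a)*s[0]+np.sin(a)*s[1],np.sin(a)*s[0]-np.cos(a)*s[1],-s[2]])/.15
                L.append(np.r_[r,-tot[3]/n/30]); q=q+tot/n
                ok&=np.all(np.abs(L[-1])<=1)
            if ok: break
            n+=1
        print("->",np.round(t,4)); 
        for l in L: print("   ",np.round(l,3))
        c=t
E
python3 - <<'E'
from h import *
plan([(.469,-.102,.15,163.4),(.469,-.102,.028,163.4),(.469,-.102,.16,163.4),(.583,.301,.16,158.2),(.583,.301,.056,158.2)])
E
```

```text
from [ 0.1472 -0.6074  0.2533 13.6232]
-> [ 4.690e-01 -1.020e-01  1.500e-01  1.634e+02]
    [ 0.576 -0.554  0.138 -0.999]
    [ 0.775 -0.192  0.138 -0.999]
    [ 0.768  0.22   0.138 -0.999]
    [ 0.555  0.574  0.138 -0.999]
    [ 0.194  0.775  0.138 -0.999]
-> [ 4.690e-01 -1.020e-01  2.800e-02  1.634e+02]
    [ 0.     0.     0.813 -0.   ]
-> [ 4.690e-01 -1.020e-01  1.600e-01  1.634e+02]
    [ 0.    0.   -0.88 -0.  ]
-> [  0.583   0.301   0.16  158.2  ]
    [ 0.013  0.931 -0.     0.058]
    [ 0.041  0.93  -0.     0.058]
    [ 0.069  0.928 -0.     0.058]
-> [5.830e-01 3.010e-01 5.600e-02 1.582e+02]
    [ 0.     0.     0.693 -0.   ]
```

Request:
carry_out --pt "0.58 -0.55 0 -1 0.5" --pt "0.58 -0.55 0 -1 0.5" --pt "0.58 -0.55 0 -1 0.5" --pt "0.58 -0.55 0 -1 0.5" --force 30

```text
clock: 1.6
position: [0.2124, -0.5067, 0.2537]
ee_rot: [0.928, 0.371, -0.0, 0.0]
ft_force: [-0.3, -0.0, -0.0]
grip_width: 0.752
grasp_force: 0.0
```

Request:
carry_out --pt "0.78 -0.19 0 -1 0.5" --pt "0.78 -0.19 0 -1 0.5" --pt "0.78 -0.19 0 -1 0.5" --pt "0.78 -0.19 0 -1 0.5"

```text
clock: 2.1
position: [0.277, -0.4059, 0.2534]
ee_rot: [0.802, 0.597, -0.0, 0.0]
ft_force: [-0.4, -0.3, -0.2]
grip_width: 0.752
grasp_force: 0.0
```

Request:
carry_out --pt "0.77 0.22 0 -1 0.5" --pt "0.77 0.22 0 -1 0.5" --pt "0.77 0.22 0 -1 0.5" --pt "0.77 0.22 0 -1 0.5"

```text
clock: 2.6
position: [0.3412, -0.3048, 0.2533]
ee_rot: [0.621, 0.784, 0.0, 0.0]
ft_force: [-0.2, -0.1, 0.6]
grip_width: 0.745
grasp_force: 0.0
```

Request:
carry_out --pt "0.55 0.57 0 -1 0.5" --pt "0.55 0.57 0 -1 0.5" --pt "0.55 0.57 0 -1 0.5" --pt "0.55 0.57 0 -1 0.5"

```text
clock: 3.1
position: [0.405, -0.2048, 0.2532]
ee_rot: [0.398, 0.918, 0.0, -0.0]
ft_force: [-0.2, 0.4, 0.0]
grip_width: 0.751
grasp_force: 0.0
```

Request:
carry_out --pt "0.19 0.77 0.3 -1 0.5" --pt "0.19 0.77 0.3 -1 0.5" --pt "0.19 0.77 0.3 -1 0.5" --pt "0.19 0.77 0.3 -1 0.5" --pt "0.19 0.77 0.3 -1 0.5"

```text
clock: 3.72
position: [0.4689, -0.105, 0.2084]
ee_rot: [0.147, 0.989, -0.0, 0.0]
ft_force: [0.5, -0.2, 0.1]
grip_width: 0.753
grasp_force: 0.0
```

```bash
python3 - <<'E'
from h import *
o=manip.get_obs(); print(o["clock"],o["joint_pos"],o["ee_rot"])
p=camera("wrist"); save(p,"w1")
X=cloud(p); hsv=cv2.cvtColor(p["img"],cv2.COLOR_RGB2HSV).astype(int)
m=(hsv[...,0]>65)&(hsv[...,0]<95)&(hsv[...,1]>90)&(hsv[...,2]>25)
k,l=cv2.connectedComponents(m.astype(np.uint8))
for i in range(1,k):
    Q=X[(l==i)&np.isfinite(X[...,0])]
    if len(Q)<200: continue
    T=Q[Q[:,2]>np.percentile(Q[:,2],90)-.006]
    r=cv2.minAreaRect((T[:,:2]*1000).astype(np.float32)); print(len(T),r,T.mean(0))
plan([(.469,-.102,.028,163.4)])
E
```

```text
3.725 [ 0.79363362  0.09563713 -0.69532397  1.86052546  0.06582394  1.20819221
  1.35255204] [ 1.47179532e-01  9.89109780e-01 -1.60688846e-04  4.15724556e-05]
616 ((509.75164794921875, 225.94479370117188), (32.411224365234375, 21.74233627319336), 70.1985092163086) [0.50895804 0.22222354 0.02522767]
1107 ((591.5330200195312, 213.9836883544922), (68.85519409179688, 22.930326461791992), 67.57154846191406) [0.59033342 0.21135369 0.02538379]
from [ 4.689000e-01 -1.048000e-01  2.085000e-01  1.631651e+02]
-> [ 4.690e-01 -1.020e-01  2.800e-02  1.634e+02]
    [ 0.003  0.009  0.602 -0.004]
    [ 0.003  0.009  0.602 -0.004]
```

View pics/w1.png

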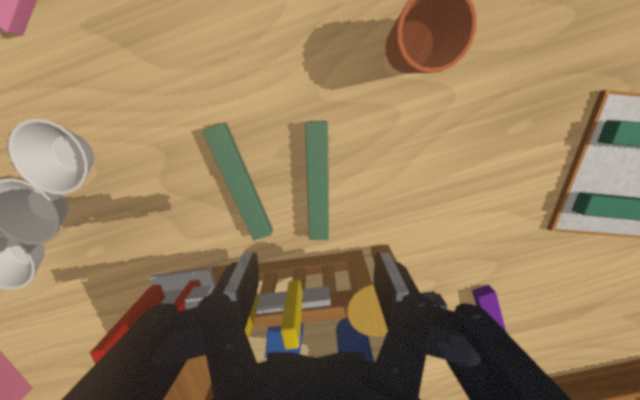

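The wrist view shows slat 1 at (317,180), aligned with the fingers and central between them, and slat 2 at (238,180). I'll refine both from here.

```bash
cat >> h.py <<'E'
def greens(p,amin=200):
    X=cloud(p); hsv=cv2.cvtColor(p["img"],cv2.COLOR_RGB2HSV).astype(int)
    m=(hsv[...,0]>60)&(hsv[...,0]<98)&(hsv[...,1]>60)&(hsv[...,2]>25)&(X[...,2]>.008)
    k,l=cv2.connectedComponents(m.astype(np.uint8))
    for i in range(1,k):
        Q=X[(l==i)&np.isfinite(X[...,0])]
        if len(Q)<amin: continue
        zt=np.percentile(Q[:,2],85); T=Q[abs(Q[:,2]-zt)<.005]
        (c,s,a)=cv2.minAreaRect((T[:,:2]*1000).astype(np.float32)); print(len(T),"c",np.round(c,1),"size",np.round(s,1),"long dir",round(a if s[0]>s[1] else a+90,1)%180,"z",round(zt,4))
E
python3 - <<'E'
from h import *
greens(camera("wrist"))
E
```

```text
651 c [509.7 225.6] size [33.2 22.8] long dir 68.6 z 0.0261
1002 c [ 464.  -186.7] size [95.6 22.1] long dir 2.4 z 0.0186
647 c [ 495.4 -109.5] size [19.7 81.3] long dir 164.7 z 0.0187
1160 c [592.2 214.8] size [69.4 23.9] long dir 67.5 z 0.0262
```

Request:
carry_out --pt "0 0.02 0.8 0 0.4" --pt "0 0.02 0.8 0 0.4" --pt "0 0.02 0.8 0 0.4" --pt "0 0.02 0.8 0 0.4"

```text
clock: 4.32
position: [0.4712, -0.1008, 0.0904]
ee_rot: [0.143, 0.99, -0.0, 0.001]
ft_force: [0.7, -0.2, 0.1]
grip_width: 0.703
grasp_force: 0.0
```

Request:
carry_out --pt "0 0 0.2 0 0.4" --pt "0 0 0.4 0 0.4" --pt "0 0 0.4 0 0.4" --pt "0 0 0.4 0 -1" --pt "0 0 0.4 0 -1" --pt "0 0 0.4 0 -1" --pt "0 0 0.4 0 -1" --pt "0 0 0.4 0 -1" --pt "0 0 0.2 0 -1" --pt "0 0 -0.4 0 -1" --pt "0 0 -0.5 0 -1" --pt "0 0 -0.5 0 -1"

```text
clock: 5.82
position: [0.4722, -0.1007, 0.1675]
ee_rot: [0.142, 0.99, -0.001, 0.004]
ft_force: [-0.2, 0.7, -0.3]
grip_width: 0.28
grasp_force: 30.5
```

```bash
python3 - <<'E'
from h import *
plan([(.584,.301,.16,158.2),(.584,.301,.056,158.2)])
E
```

```text
from [ 4.72200e-01 -1.00700e-01  1.67500e-01  1.63617e+02]
-> [  0.584   0.301   0.16  158.2  ]
    [0.013 0.927 0.017 0.06 ]
    [0.043 0.926 0.017 0.06 ]
    [0.072 0.924 0.017 0.06 ]
-> [5.840e-01 3.010e-01 5.600e-02 1.582e+02]
    [ 0.     0.     0.693 -0.   ]
```

Request:
carry_out --pt "0.01 0.35 0 0.06 -1" --pt "0.01 0.7 0 0.06 -1" --pt "0.01 0.93 0 0.06 -1" --pt "0.01 0.93 0 0.06 -1"

```text
clock: 6.32
position: [0.5078, 0.0371, 0.163]
ee_rot: [0.156, 0.988, 0.001, -0.0]
ft_force: [0.3, -0.6, -0.7]
grip_width: 0.282
grasp_force: 30.5
```

Request:
carry_out --pt "0.04 0.35 0 0.06 -1" --pt "0.04 0.7 0 0.06 -1" --pt "0.04 0.93 0 0.06 -1" --pt "0.04 0.93 0 0.06 -1"

```text
clock: 6.82
position: [0.5454, 0.1704, 0.1627]
ee_rot: [0.172, 0.985, 0.0, -0.001]
ft_force: [-0.6, -0.2, -0.5]
grip_width: 0.277
grasp_force: 30.5
```

Request:
carry_out --pt "0.07 0.35 0 0.06 -1" --pt "0.07 0.7 0 0.06 -1" --pt "0.07 0.93 0 0.06 -1" --pt "0.07 0.93 0 0.06 -1" --pt "0.07 0.93 0 0.06 -1" --pt "0.07 0.93 0 0.06 -1"

```text
clock: 7.58
position: [0.584, 0.3009, 0.1633]
ee_rot: [0.19, 0.982, -0.001, 0.0]
ft_force: [0.4, 0.7, -0.1]
grip_width: 0.277
grasp_force: 30.5
```

```bash
python3 - <<'E'
from h import *
plan([(.584,.301,.068,158.2),(.584,.301,.056,158.2)])
for n in ("wrist","side"):
    print(n); greens(camera(n))
E
```

```text
from [  0.584    0.3009   0.1633 158.1009]
-> [5.840e-01 3.010e-01 6.800e-02 1.582e+02]
    [ 0.     0.001  0.635 -0.003]
-> [5.840e-01 3.010e-01 5.600e-02 1.582e+02]
    [ 0.    0.    0.08 -0.  ]
wrist
9357 c [580.2 303.7] size [ 25.2 130.8] long dir 158.5 z 0.1512
side
20 c [ 1312.6 -1632.2] size [161.4 245. ] long dir 159.6 z 0.163
25 c [ 1142.2 -1486.7] size [59.5 42.4] long dir 10.0 z 0.238
21 c [ 1074.3 -1589.9] size [49.8 82.9] long dir 102.9 z 0.2154
177 c [ 443.4 -187.4] size [136.8  27.6] long dir 2.3 z 0.0191
256 c [557.9 311.4] size [25.5 91.4] long dir 156.7 z 0.1508
419 c [528.  277.5] size [141.7  27.3] long dir 69.3 z 0.0269
496 c [582.6 696.9] size [ 18.5 144.5] long dir 172.7 z 0.1707
```

Request:
carry_out --pt "0 0 0.3 0 -1" --pt "0 0 0.6 0 -1" --pt "0 0 0.65 0 -1" --pt "0 0 0.65 0 -1" --pt "0 0 0.68 0 -1" --pt "0 0 0.7 0 -1" --pt "0 0 0.71 0 -1" --pt "0 0 0.71 0 -1"

```text
clock: 8.68
position: [0.5836, 0.303, 0.0569]
ee_rot: [0.189, 0.982, -0.0, 0.0]
ft_force: [0.7, 0.4, -0.3]
grip_width: 0.279
grasp_force: 30.5
```

Request:
carry_out --pt "0 -0.01 0.01 0 -1" --pt "0 -0.01 0.015 0 -1" --pt "0 -0.01 0.02 0 -1" --pt "0 -0.01 0.02 0 -1"

```text
clock: 9.18
position: [0.5834, 0.3026, 0.0563]
ee_rot: [0.189, 0.982, 0.001, 0.001]
ft_force: [-5.0, -2.1, 17.7]
grip_width: 0.282
grasp_force: 32.5
```

Request:
carry_out --pt "0 0 -0.012 0 -1" --pt "0 0 -0.012 0 -0.2" --pt "0 0 -0.012 0 0.1" --pt "0 0 -0.012 0 0.1" --pt "0 0 -0.3 0 0.1" --pt "0 0 -0.7 0 0.1" --pt "0 0 -0.7 0 0.1" --pt "0 0 -0.7 0 0.1"

```text
clock: 10.18
position: [0.5829, 0.3013, 0.1584]
ee_rot: [0.189, 0.982, -0.0, 0.0]
ft_force: [-0.2, 0.1, -0.7]
grip_width: 0.547
grasp_force: 0.0
```

```bash
python3 - <<'E'
from h import *
greens(camera("wrist")); p=camera("top"); greens(p)
plan([(.444,-.187,.16,182.2),(.444,-.187,.028,182.2)])
E
```

```text
3752 c [582.7 303.3] size [ 24.8 135.8] long dir 158.0 z 0.0443
2145 c [520.2 255.6] size [87.3 22.6] long dir 68.8 z 0.0267
102 c [544.3 319.2] size [26.1 52.7] long dir 156.2 z 0.0456
207 c [ 444.8 -188.5] size [138.3  22.8] long dir 2.4 z 0.0215
from [5.82500e-01 3.01100e-01 1.57300e-01 1.58225e+02]
-> [ 4.440e-01 -1.870e-01  1.600e-01  1.822e+02]
    [-0.087 -0.841 -0.005 -0.2  ]
    [ 0.001 -0.846 -0.005 -0.2  ]
    [ 0.089 -0.841 -0.005 -0.2  ]
    [ 0.177 -0.827 -0.005 -0.2  ]
-> [ 4.440e-01 -1.870e-01  2.800e-02  1.822e+02]
    [-0.    0.    0.88 -0.  ]
```

Request:
carry_out --pt "-0.09 -0.84 0 -0.2 0.4" --pt "-0.09 -0.84 0 -0.2 0.4" --pt "-0.09 -0.84 0 -0.2 0.4"

```text
clock: 10.65
position: [0.5485, 0.173, 0.157]
ee_rot: [0.141, 0.99, -0.002, -0.001]
ft_force: [0.9, 1.0, -0.8]
grip_width: 0.698
grasp_force: 0.0
```

Request:
carry_out --pt "0 -0.85 0 -0.2 0.4" --pt "0 -0.85 0 -0.2 0.4" --pt "0 -0.85 0 -0.2 0.4"

```text
clock: 11.02
position: [0.5132, 0.0515, 0.1576]
ee_rot: [0.089, 0.996, -0.001, -0.001]
ft_force: [0.1, -0.5, 0.5]
grip_width: 0.7
grasp_force: 0.0
```

Request:
carry_out --pt "0.09 -0.84 0 -0.2 0.4" --pt "0.09 -0.84 0 -0.2 0.4" --pt "0.09 -0.84 0 -0.2 0.4"

```text
clock: 11.4
position: [0.4782, -0.0692, 0.1579]
ee_rot: [0.036, 0.999, -0.001, -0.001]
ft_force: [-1.0, 1.2, -0.1]
grip_width: 0.704
grasp_force: 0.0
```

Request:
carry_out --pt "0.18 -0.82 0 -0.2 0.4" --pt "0.18 -0.82 0 -0.2 0.4" --pt "0.18 -0.82 0 -0.2 0.4" --pt "0.18 -0.82 0 -0.2 0.4" --pt "0.18 -0.82 0 -0.2 0.4"

```text
clock: 12.02
position: [0.4451, -0.184, 0.1587]
ee_rot: [-0.021, 1.0, 0.0, 0.0]
ft_force: [-0.4, 0.2, -0.1]
grip_width: 0.703
grasp_force: 0.0
```

```bash
python3 - <<'E'
from h import *
greens(camera("wrist"))
plan([(.444,-.187,.028,182.2)])
E
```

```text
1765 c [ 457.5 -188.7] size [110.5  20.8] long dir 2.1 z 0.0186
155 c [583.3 187.8] size [12.9 19.2] long dir 154.8 z 0.025
from [ 4.45100e-01 -1.84200e-01  1.58700e-01 -1.77607e+02]
-> [ 4.440e-01 -1.870e-01  2.800e-02  1.822e+02]
    [ 0.008 -0.018  0.872  0.006]
```

Request:
carry_out --pt "0 -0.02 0.4 0 0.4" --pt "0 -0.02 0.7 0 0.4" --pt "0 -0.02 0.87 0 0.4" --pt "0 -0.02 0.87 0 0.4" --pt "0 -0.02 0.87 0 0.4" --pt "0 -0.02 0.87 0 -1" --pt "0 -0.02 0.87 0 -1" --pt "0 -0.02 0.87 0 -1" --pt "0 -0.02 0.87 0 -1" --pt "0 -0.02 0.87 0 -1" --pt "0 -0.02 0.6 0 -1" --pt "0 -0.02 0.2 0 -1" --pt "0 -0.02 0 0 -1" --pt "0 -0.02 0 0 -1" --pt "0 -0.02 0 0 -1"

```text
clock: 13.95
position: [0.444, -0.189, 0.1583]
ee_rot: [-0.019, 1.0, -0.0, -0.0]
ft_force: [0.3, -0.1, -0.8]
grip_width: 0.285
grasp_force: 30.1
```

```bash
python3 - <<'E'
from h import *
greens(camera("wrist"))
c=pose(); c[3]%=360
plan([(.552,.2265,.16,158.2),(.552,.2265,.056,158.2)],c)
E
```

```text
3171 c [ 406.9 -188.5] size [51.7 22.6] long dir 2.5 z 0.1475
3810 c [ 468.7 -186.3] size [69.6 24.5] long dir 2.3 z 0.1473
109 c [582.5 183.1] size [ 5.8 17.7] long dir 168.1 z 0.0218
from [ 4.438000e-01 -1.888000e-01  1.579000e-01  1.822169e+02]
-> [  0.552    0.2265   0.16   158.2   ]
    [-0.276  0.913 -0.005  0.267]
    [-0.146  0.943 -0.005  0.267]
    [-0.013  0.954 -0.005  0.267]
-> [5.520e-01 2.265e-01 5.600e-02 1.582e+02]
    [ 0.     0.     0.693 -0.   ]
```

Request:
carry_out --pt "-0.1 0.35 0 0.1 -1" --pt "-0.2 0.7 0 0.2 -1" --pt "-0.28 0.91 0 0.27 -1" --pt "-0.28 0.91 0 0.27 -1"

```text
clock: 14.5
position: [0.4811, -0.0479, 0.1579]
ee_rot: [0.049, 0.999, 0.001, -0.001]
ft_force: [0.5, 0.0, -1.0]
grip_width: 0.283
grasp_force: 30.1
```

Request:
carry_out --pt "-0.05 0.35 0 0.1 -1" --pt "-0.1 0.7 0 0.2 -1" --pt "-0.14 0.94 0 0.27 -1" --pt "-0.14 0.94 0 0.27 -1"

```text
clock: 15.0
position: [0.5161, 0.0894, 0.1579]
ee_rot: [0.12, 0.993, 0.001, -0.001]
ft_force: [-0.5, 0.6, -0.6]
grip_width: 0.285
grasp_force: 30.1
```

Request:
carry_out --pt "-0.01 0.35 0 0.1 -1" --pt "-0.01 0.7 0 0.2 -1" --pt "-0.01 0.95 0 0.27 -1" --pt "-0.01 0.95 0 0.27 -1" --pt "-0.01 0.95 0 0.27 -1" --pt "-0.01 0.95 0 0.27 -1"

```text
clock: 15.75
position: [0.5527, 0.2229, 0.1584]
ee_rot: [0.193, 0.981, -0.001, -0.0]
ft_force: [0.0, -1.0, -0.5]
grip_width: 0.284
grasp_force: 30.1
```

```bash
python3 - <<'E'
from h import *
greens(camera("wrist"))
plan([(.552,.2265,.056,158.2)])
E
```

```text
3878 c [582.5 302.8] size [ 25.  136.8] long dir 158.3 z 0.0445
9338 c [548.5 226.3] size [ 24.5 129.7] long dir 158.0 z 0.1474
from [  0.5527   0.2232   0.1586 157.8125]
-> [5.520e-01 2.265e-01 5.600e-02 1.582e+02]
    [ 0.013  0.019  0.684 -0.013]
```

Request:
carry_out --pt "0.01 0.01 0.3 0 -1" --pt "0.01 0.01 0.6 0 -1" --pt "0.01 0.01 0.64 0 -1" --pt "0.01 0.01 0.66 0 -1" --pt "0.01 0.01 0.675 0 -1" --pt "0.01 0.01 0.685 0 -1" --pt "0.01 0.01 0.685 0 -1"

```text
clock: 16.68
position: [0.5518, 0.2271, 0.0566]
ee_rot: [0.191, 0.981, 0.0, 0.0]
ft_force: [-0.3, -1.0, -0.2]
grip_width: 0.285
grasp_force: 30.1
```

Request:
carry_out --pt "0 0 0.006 0 -1" --pt "0 0 0.01 0 -1" --pt "0 0 0.01 0 -1"

```text
clock: 17.05
position: [0.5517, 0.2271, 0.0554]
ee_rot: [0.191, 0.982, -0.0, 0.0]
ft_force: [-3.1, -2.7, 8.5]
grip_width: 0.284
grasp_force: 31.1
```

Request:
carry_out --pt "0 0 -0.005 0 -1" --pt "0 0 -0.005 0 -0.2" --pt "0 0 -0.005 0 0.1" --pt "0 0 -0.005 0 0.1" --pt "0 0 -0.3 0 0.1" --pt "0 0 -0.7 0 0.1" --pt "0 0 -1 0 0.1" --pt "0 0 -1 0 0.1" --pt "0 0 -1 0 0.1"

```text
clock: 18.18
position: [0.5514, 0.2267, 0.2038]
ee_rot: [0.192, 0.981, -0.0, -0.0]
ft_force: [0.9, 0.2, -0.1]
grip_width: 0.552
grasp_force: 0.0
```

```bash
python3 - <<'E'
from h import *
p=camera("wrist");greens(p); greens(camera("side"))
plan([(.527,-.280,.23,171.1)])
E
```

```text
2687 c [551.3 228.8] size [ 23. 135.] long dir 158.0 z 0.0444
2744 c [582.6 303.2] size [ 25.  135.3] long dir 158.8 z 0.0445
12 c [ 1417.9 -1644. ] size [110.3  30.7] long dir 70.0 z 0.1335
806 c [565.9 265.8] size [108.2 141.1] long dir 158.1 z 0.0445
495 c [583.1 697.4] size [ 20.2 143.6] long dir 172.6 z 0.1707
from [  0.551    0.2266   0.2031 157.9218]
-> [  0.527  -0.28    0.23  171.1  ]
    [-0.28  -0.797 -0.045 -0.11 ]
    [-0.234 -0.812 -0.045 -0.11 ]
    [-0.187 -0.824 -0.045 -0.11 ]
    [-0.139 -0.834 -0.045 -0.11 ]
```

Both slats read 44 mm top height with 81 mm spacing, so the tower is fine. On to the catch.

Request:
carry_out --pt "-0.28 -0.8 -0.18 -0.11 0.9" --pt "-0.28 -0.8 -0.18 -0.11 0.9" --pt "-0.28 -0.8 -0.18 -0.11 0.9"

```text
clock: 18.65
position: [0.5459, 0.0941, 0.2309]
ee_rot: [0.167, 0.986, -0.001, -0.0]
ft_force: [1.0, 0.2, 0.2]
grip_width: 0.951
grasp_force: 0.0
```

Request:
carry_out --pt "-0.23 -0.81 0 -0.11 0.9" --pt "-0.23 -0.81 0 -0.11 0.9" --pt "-0.23 -0.81 0 -0.11 0.9"

```text
clock: 19.02
position: [0.5383, -0.0314, 0.2301]
ee_rot: [0.139, 0.99, -0.001, -0.001]
ft_force: [-0.3, 0.4, 0.3]
grip_width: 0.948
grasp_force: 0.0
```

Request:
carry_out --pt "-0.19 -0.82 0 -0.11 0.9" --pt "-0.19 -0.82 0 -0.11 0.9" --pt "-0.19 -0.82 0 -0.11 0.9"

```text
clock: 19.4
position: [0.5327, -0.1566, 0.23]
ee_rot: [0.109, 0.994, -0.0, -0.001]
ft_force: [-0.3, 0.9, 0.5]
grip_width: 0.95
grasp_force: 0.0
```

Request:
carry_out --pt "-0.14 -0.83 0 -0.11 0.9" --pt "-0.14 -0.83 0 -0.11 0.9" --pt "-0.14 -0.83 0 -0.11 0.9" --pt "-0.14 -0.83 0 -0.11 0.9" --pt "-0.14 -0.83 0 -0.11 0.9"

```text
clock: 20.02
position: [0.5287, -0.2757, 0.2315]
ee_rot: [0.076, 0.997, 0.0, 0.0]
ft_force: [0.8, 0.4, 0.1]
grip_width: 0.947
grasp_force: 0.0
```

```bash
cat >> h.py <<'E'
def jaws(p):
    X=cloud(p); H,S,V=np.moveaxis(cv2.cvtColor(p["img"],cv2.COLOR_RGB2HSV).astype(int),-1,0)
    up=(X[...,2]>.148)&(X[...,2]<.165)
    for nm,m in(("red",((H<7)|(H>173))&(S>130)&(V>60)),("yellow",(H>18)&(H<36)&(S>120)&(V>60))):
        k,l=cv2.connectedComponents((m&up).astype(np.uint8))
        for i in range(1,k):
            Q=X[l==i]
            if len(Q)<15: continue
            r=cv2.minAreaRect((Q[:,:2]*1000).astype(np.float32)); print(nm,len(Q),np.round(r[0],1),np.round(r[1],1),round(r[2],1),round(Q[:,2].mean(),4))
E
python3 - <<'E'
from h import *
p=camera("wrist"); save(p,"w2"); jaws(p); print("side"); jaws(camera("side"))
plan([(.527,-.280,.141,171.1)])
E
```

```text
red 377 [ 522.7 -303.1] [11.4 19.2] 81.0 0.1542
red 372 [ 529.4 -260. ] [11.4 19.7] 81.2 0.1543
yellow 459 [ 540.2 -193.5] [12.  20.4] 79.0 0.1539
yellow 496 [ 547.  -149.9] [12.8 20.2] 81.9 0.1537
side
red 20 [ 527.4 -259. ] [16.4 15.1] 62.4 0.1526
yellow 19 [ 539.  -192.4] [13.8 18. ] 55.3 0.1526
yellow 24 [ 544.9 -149.4] [17.7 18.8] 80.6 0.1529
from [  0.5284  -0.2765   0.2317 171.2689]
-> [ 5.270e-01 -2.800e-01  1.410e-01  1.711e+02]
    [ 0.006 -0.024  0.605  0.006]
```

View pics/w2.png

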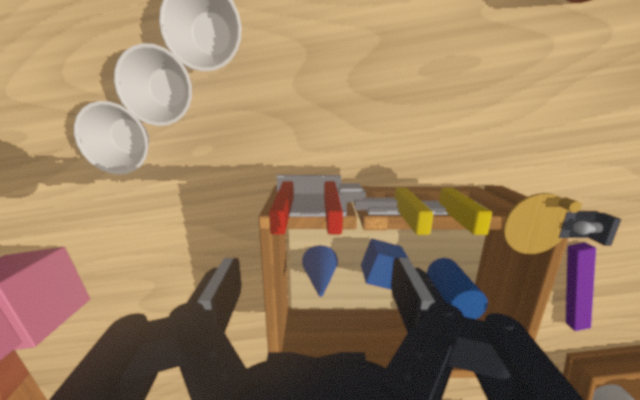

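The wrist view shows the red jaws at (282,205) and (333,205) and the yellow jaws at (413,210) and (465,210). The catch midpoint is (0.526,-0.2815).

Request:
carry_out --pt "0.01 -0.035 0.1 0 0.9" --pt "0.01 -0.035 0.3 0 0.9" --pt "0.01 -0.035 0.5 0 0.9" --pt "0.01 -0.035 0.6 0 0.9" --pt "0.01 -0.035 0.6 0 0.9" --pt "0.01 -0.035 0.6 0 0.9" --force 25

```text
clock: 20.88
position: [0.5262, -0.2835, 0.1426]
ee_rot: [0.077, 0.997, -0.0, 0.001]
ft_force: [0.7, -1.0, 0.3]
grip_width: 0.946
grasp_force: 0.0
```

Request:
carry_out --pt "0 0 0 0 0.3" --pt "0 0 0 0 0" --pt "0 0 0 0 -1" --pt "0 0 0 0 -1" --pt "0 0 0 0 -1" --pt "0 0 0 0 -1" --pt "0 0 0 0 -1" --pt "0 0 0 0 -1"

```text
clock: 21.88
position: [0.5262, -0.2833, 0.1428]
ee_rot: [0.077, 0.997, -0.0, 0.001]
ft_force: [-0.9, 1.0, 7.7]
grip_width: 0.419
grasp_force: 25.7
```

Request:
carry_out --pt "0 0 0 0 -1" --pt "0 0 0 0 0.5" --pt "0 0 0 0 0.5" --pt "0 0 0 0 0.5" --pt "0 0 -0.2 0 0.9" --pt "0 0 -0.5 0 0.9" --pt "0 0 -0.6 0 0.9" --pt "0 0 -0.6 0 0.9" --pt "0 0 -0.6 0 0.9"

```text
clock: 23.0
position: [0.5249, -0.2832, 0.23]
ee_rot: [0.077, 0.997, 0.0, -0.001]
ft_force: [0.7, -0.7, -0.4]
grip_width: 0.95
grasp_force: 0.0
```

```bash
python3 - <<'E'
from h import *
p=camera("wrist"); jaws(p)
plan([(.5436,-.1717,.23,171.1),(.5436,-.1717,.142,171.1)])
E
```

```text
red 369 [ 524.3 -294.1] [10.8 19.8] 82.7 0.1544
red 373 [ 528.  -268.7] [11.3 19.6] 81.6 0.1544
yellow 454 [ 539.9 -193.4] [12.1 19.7] 78.3 0.1538
yellow 508 [ 546.8 -149.8] [13.2 19.8] 80.0 0.1535
from [  0.5249  -0.2831   0.2299 171.1245]
-> [  0.5436  -0.1717   0.23   171.1   ]
    [-0.009  0.753 -0.001  0.001]
-> [ 5.436e-01 -1.717e-01  1.420e-01  1.711e+02]
    [ 0.     0.     0.587 -0.   ]
```

Request:
carry_out --pt "-0.01 0.4 0 0 0.75" --pt "-0.01 0.75 0 0 0.75" --pt "-0.01 0.75 0 0 0.75" --pt "-0.01 0.75 0 0 0.75" --pt "-0.01 0.75 0 0 0.75" --pt "-0.01 0.75 0 0 0.75" --force 40

```text
clock: 23.8
position: [0.5441, -0.1735, 0.2312]
ee_rot: [0.078, 0.997, 0.0, -0.0]
ft_force: [0.0, 0.9, -0.6]
grip_width: 0.88
grasp_force: 0.0
```

```bash
python3 - <<'E'
from h import *
p=camera("wrist"); jaws(p)
plan([(.5434,-.1716,.142,171.1)])
E
```

```text
red 375 [ 524.2 -293.2] [10.5 19. ] 81.9 0.1541
red 430 [ 528.1 -268.2] [12.2 19.4] 81.7 0.154
yellow 408 [ 539.9 -192.9] [12.1 19.5] 82.0 0.1542
yellow 413 [ 546.8 -149.5] [11.6 20.1] 82.6 0.1542
from [  0.5442  -0.1733   0.2313 171.041 ]
-> [ 5.434e-01 -1.716e-01  1.420e-01  1.711e+02]
    [ 0.007  0.01   0.596 -0.002]
```

Request:
carry_out --pt "0.005 0.013 0.1 0 0.75" --pt "0.005 0.013 0.3 0 0.75" --pt "0.005 0.013 0.5 0 0.75" --pt "0.005 0.013 0.59 0 0.75" --pt "0.005 0.013 0.59 0 0.75" --pt "0.005 0.013 0.59 0 0.75"

```text
clock: 24.6
position: [0.5446, -0.1704, 0.1441]
ee_rot: [0.077, 0.997, -0.0, 0.001]
ft_force: [-0.2, 0.0, 0.2]
grip_width: 0.876
grasp_force: 0.0
```

Request:
carry_out --pt "0 0 0 0 0.3" --pt "0 0 0 0 0" --pt "0 0 0 0 -1" --pt "0 0 0 0 -1" --pt "0 0 0 0 -1" --pt "0 0 0 0 -1" --pt "0 0 0 0 -1" --pt "0 0 0 0 -1"

```text
clock: 25.6
position: [0.5448, -0.1722, 0.145]
ee_rot: [0.078, 0.997, -0.002, 0.001]
ft_force: [-2.5, -4.8, 9.4]
grip_width: 0.406
grasp_force: 39.8
```

```bash
cat > arc.py <<'E'
from h import *
import sys
# handle centre and hinge from the jaws: store yaw -8.85 deg
psi=np.radians(-8.85); ex=np.array([np.cos(psi),np.sin(psi)]); ey=np.array([-ex[1],ex[0]])
h0=np.array([.5434,-.1715]); hinge=h0+.1*ey+.019*ex
c=pose(); c[3]%=360
g0=psi*0
def at(g):
    r=Rot.from_euler('z',-g).as_matrix()[:2,:2]; return hinge+r@(h0-hinge)
cur=np.radians(171.15-c[3]); print("pose",np.round(c,4),"hinge",np.round(hinge,4),"gate by yaw",np.degrees(cur))
off=c[:2]-at(cur); print("offset from handle path",np.round(off*1000,1))
a=np.radians(c[3]); T=np.array([[np.cos(a),np.sin(a)],[np.sin(a),-np.cos(a)]])
for d in map(float,sys.argv[1:]):
    g=cur+np.radians(d); D=at(g)-c[:2]; print(d,"gate",round(np.degrees(g),1),np.round(T@D/.15,3),round(d/30,3))
E
python3 arc.py 0 5 10 15 20 25 30; python3 -c "
from h import *
o=manip.get_obs();print(o['joint_pos'],o['torque'])"
```

```text
pose [ 5.448000e-01 -1.722000e-01  1.450000e-01  1.710552e+02] hinge [ 0.5776 -0.0756] gate by yaw 0.09475261869323504
offset from handle path [ 1.5 -0.7]
0.0 gate 0.1 [0.011 0.003] 0.0
5.0 gate 5.1 [0.068 0.017] 0.167
10.0 gate 10.1 [0.125 0.035] 0.333
15.0 gate 15.1 [0.179 0.059] 0.5
20.0 gate 20.1 [0.231 0.087] 0.667
25.0 gate 25.1 [0.281 0.119] 0.833
30.0 gate 30.1 [0.327 0.156] 1.0
[ 0.86930304  0.40798986 -0.7867377   1.70732147  0.31568329  1.15408621
  1.40943392] [-1.13190517  0.60888599  0.12447247]
```

Request:
carry_out --pt "0.03 0.007 0 0.083 -1" --pt "0.057 0.014 0 0.167 -1" --pt "0.085 0.023 0 0.25 -1" --pt "0.114 0.032 0 0.333 -1" --pt "0.141 0.044 0 0.417 -1" --pt "0.168 0.056 0 0.5 -1" --pt "0.195 0.07 0 0.583 -1" --pt "0.22 0.084 0 0.667 -1" --pt "0.27 0.116 0 0.833 -1" --pt "0.316 0.153 0 1 -1" --pt "0.316 0.153 0 1 -1"

```text
clock: 26.98
position: [0.5012, -0.1419, 0.145]
ee_rot: [0.334, 0.943, -0.001, 0.002]
ft_force: [-1.9, -4.5, 9.8]
grip_width: 0.416
grasp_force: 40.0
```

```bash
python3 arc.py 0 5 10 15 20 25 30
```

```text
pose [  0.5012  -0.1419   0.145  140.984 ] hinge [ 0.5776 -0.0756] gate by yaw 30.16602687222149
offset from handle path [ 1.3 -0.6]
0.0 gate 30.2 [ 0.009 -0.003] 0.0
5.0 gate 35.2 [0.067 0.011] 0.167
10.0 gate 40.2 [0.123 0.03 ] 0.333
15.0 gate 45.2 [0.177 0.053] 0.5
20.0 gate 50.2 [0.23  0.081] 0.667
25.0 gate 55.2 [0.279 0.113] 0.833
30.0 gate 60.2 [0.326 0.15 ] 1.0
```

Request:
carry_out --pt "0.03 0.007 0 0.083 -1" --pt "0.057 0.014 0 0.167 -1" --pt "0.085 0.023 0 0.25 -1" --pt "0.114 0.032 0 0.333 -1" --pt "0.141 0.044 0 0.417 -1" --pt "0.168 0.056 0 0.5 -1" --pt "0.195 0.07 0 0.583 -1" --pt "0.22 0.084 0 0.667 -1" --pt "0.27 0.116 0 0.833 -1" --pt "0.316 0.153 0 1 -1" --pt "0.316 0.153 0 1 -1"

```text
clock: 28.35
position: [0.4788, -0.0937, 0.1449]
ee_rot: [0.567, 0.824, -0.001, 0.002]
ft_force: [-3.5, -5.5, 13.6]
grip_width: 0.41
grasp_force: 40.7
```

```bash
python3 arc.py 0 5 10 15 20 25 30; python3 -c "
from h import *
print(manip.get_obs()['joint_pos'])"
```

```text
pose [ 4.788000e-01 -9.370000e-02  1.449000e-01  1.109795e+02] hinge [ 0.5776 -0.0756] gate by yaw 60.17054586393667
offset from handle path [ 1.4 -0.1]
0.0 gate 60.2 [ 0.004 -0.008] 0.0
5.0 gate 65.2 [0.061 0.005] 0.167
10.0 gate 70.2 [0.117 0.024] 0.333
15.0 gate 75.2 [0.172 0.047] 0.5
20.0 gate 80.2 [0.224 0.075] 0.667
25.0 gate 85.2 [0.274 0.108] 0.833
30.0 gate 90.2 [0.32  0.144] 1.0
[ 0.75818709  0.19042135 -0.71258507  1.91806498  0.14384157  1.0810137
  0.35299236]
```

Request:
carry_out --pt "0.03 0.007 0 0.083 -1" --pt "0.057 0.014 0 0.167 -1" --pt "0.085 0.023 0 0.25 -1" --pt "0.114 0.032 0 0.333 -1" --pt "0.141 0.044 0 0.417 -1" --pt "0.168 0.056 0 0.5 -1" --pt "0.195 0.07 0 0.583 -1" --pt "0.22 0.084 0 0.667 -1" --pt "0.25 0.103 0 0.767 -1" --pt "0.275 0.118 0 0.85 -1" --pt "0.275 0.118 0 0.85 -1" --pt "0.275 0.118 0 0.85 -1" --pt "0.275 0.118 0 0.85 -1" --pt "0.275 0.118 0 0.85 -1" --pt "0.275 0.118 0 0.85 -1"

```text
clock: 30.22
position: [0.4808, -0.0494, 0.1449]
ee_rot: [0.734, 0.679, 0.0, 0.002]
ft_force: [-1.3, -5.3, 12.6]
grip_width: 0.404
grasp_force: 41.2
```

```bash
python3 arc.py 0; python3 - <<'E'
from h import *
p=camera("top"); save(p,"top2",(190,80,480,260),2.7); greens(p,60)
q=camera("side"); save(q,"side2",(180,80,440,320),2.2); jaws(p); jaws(q)
for n,c in(("jug",(.44,.477)),("dish",(.395,-.437)),("cup",(.36,.045))):
    print(n,[np.round(b["position"],3) for b in boxes_of(n,q)[:1]])
print(manip.get_obs())
E
```

```text
pose [ 4.80800e-01 -4.94000e-02  1.44900e-01  8.55258e+01] hinge [ 0.5776 -0.0756] gate by yaw 85.6241615304866
offset from handle path [ 1.5 -0.5]
0.0 gate 85.6 [ 0.002 -0.01 ] 0.0
479 c [568.1 266.1] size [108.  140.1] long dir 158.0 z 0.0463
56 c [536.7 700.4] size [17.2 45.1] long dir 169.7 z 0.1723
red 28 [ 529.9 -268.1] [12.2 17. ] 80.3 0.1547
red 30 [ 527.1 -294. ] [12.1 20.2] 83.1 0.1538
yellow 30 [491.1 -47.3] [21.5 12.2] 87.3 0.1525
jug [array([0.439, 0.475, 0.078])]
dish [array([ 0.392, -0.438,  0.027])]
cup [array([0.36 , 0.042, 0.049])]
{'clock': 30.475, 'joint_pos': array([ 0.6588523 ,  0.17684264, -0.69984828,  1.92957271,  0.13198534,
        1.07739843, -0.17382349]), 'joint_velocities': array([-0.00101555,  0.00045227, -0.00054292,  0.00101099,  0.00014034,
       -0.00046619,  0.00050114]), 'tau': array([ -2.9433006 , -35.48987389,  -6.435927  , -31.11954689,
        -1.30475309,  -1.45615797,   0.23577567]), 'position': array([ 0.48082812, -0.04935917,  0.14490594]), 'ee_rot': array([7.34153145e-01, 6.78981603e-01, 5.25263461e-05, 1.77202274e-03]), 'ft_force': array([-0.79150084, -5.47450093, 12.71344028]), 'torque': array([-1.06620488,  1.1946967 , -0.22750215]), 'grasp_force': 41.17666482925415, 'grip_width': 0.41081265226867114}
```

View pics/top2.png

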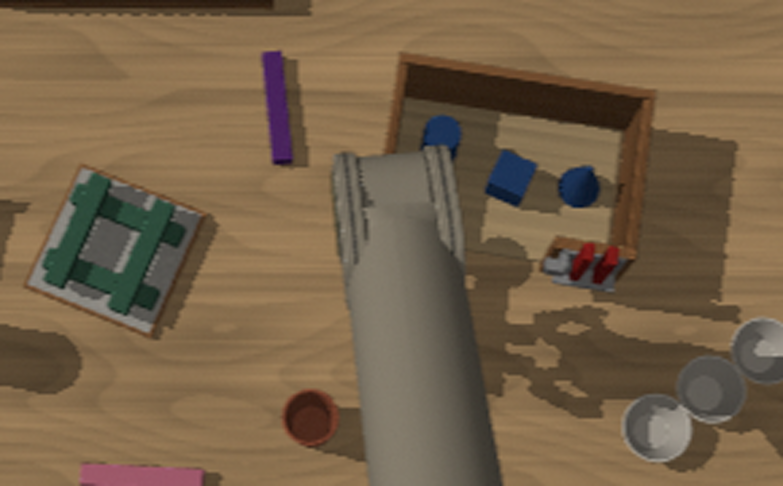

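View pics/side2.png

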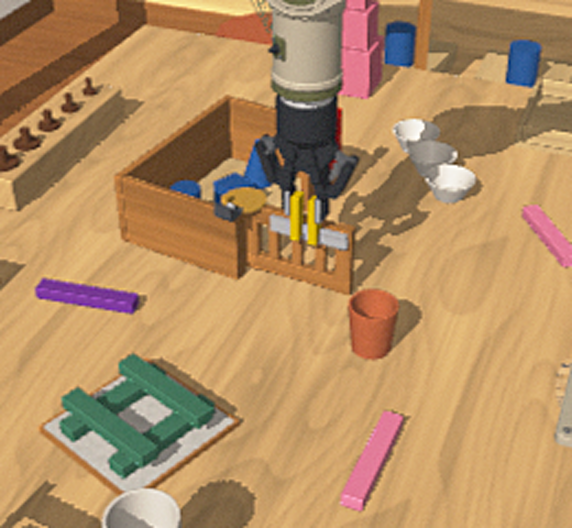

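The pictures show the tower standing at top-view crop (115,245) and side-view crop (140,410). The gate is wide open with the handle squeezed at side-view crop (305,220). The red catch is still in, and the solids and crockery look unmoved.

```bash
python3 -c "
from workcell import ticket
print(ticket.hand_in())"
```

```text
the job is handed in; nothing more can be done
None
```

I handed the job in at 30.5 s of the 72 s limit. The tower's second layer is laid and let go, the red catch is squeezed in fully, and the gate is held still at about 85° with the handle squeezed. The tower is standing and nothing else looks disturbed in the last pictures; the hand-in gave no verdict.

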